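# Fix the fan cover of the chocolate warmer with a push rivet

### The job

The white fan cover on the chocolate warmer is standing up on its foam seal because its push rivet is out. Take the black rivet with the raised red pin from the white parts block, put it through the hole at the front of the cover until it stands in the hole with its pin still up, then press the red pin down flush so that the rivet spreads and holds the cover shut when you let go. Press gently, the plastic cracks at about 30 N, and leave the rest of the bench as it is.

Things in the scene. Friction and masses are not known exactly. Their poses are not given: they have to be found in the camera images.
- rivet: Black plastic push rivet, about 20 g, at first upright in one of the three holes of the parts block. Origin: centre of the flange's underside, z up along the rivet. Flange 24 mm across, z 0 to 4 mm. Below it a shank 9 mm across down to z -18 mm, then a short taper to a flat tip 8 mm across at z -20 mm. Two wings lie in the shank 10 to 15 mm below the flange.
- pin (a joint): How far the red pin is pushed into the rivet, in m: 0 up, 0.008 home and flush. It moves only under about 9 N along the rivet's axis and stays where it is left. Going in, it spreads the two wings by 3.5 mm each; they must then be below the warmer's plastic top, so the flange must be down on the shut cover, or they jam in the hole.
- parts_block: White plastic block, 55 x 155 x 28 mm (x, y, z), fixed on the bench, origin at the centre of its underside. Three holes in its top, at y -50, 0 and +50 mm in its frame. The black rivet stands in one, a grey spent rivet with its pin already flush in another.
- hole (a point): Where the rivet hole would be if the warmer's grey plastic top, which carries the cover, sat centred; at the top face of the shut cover, axes as warmer. The top sits with play in the housing: the real hole is up to 5 mm off along x and along y, up to 2 mm in height, so it must be felt for. Hole 11.4 mm across in the 3 mm cover, 10.4 mm in the 4 mm top, 2.5 mm below the shut cover; free for 80 mm below.
- cover (a joint): Opening of the white fan cover (168 x 112 mm, 3 mm thick), in rad: 0 shut, 0.038 standing up on its foam seal as found. Held at the back by two tabs, 150 mm behind the hole, so the hole is then 5.7 mm higher than when shut. It springs up: to push it shut at the hole takes about 1.5 N at first, 4 N at the end, where it stops hard.
- warmer: Chocolate warmer, a steel housing 310 x 340 mm (x, y) with a lidded pan (lid handle up to 146 mm high) on its left side as the robot sees it and the fan bay with the white cover on its right, 118 mm high there. Fixed on the bench. Origin at the centre of its underside, x from front to back.
- spent_rivet: Grey spent rivet, the same shape as the black one but with its pin flush, standing in another hole of the parts block. It is not wanted.
- pin_top (a point): Centre of the top of the rivet's red pin. The pin's round cap is 13 mm across and 4 mm thick, on a neck 7.6 mm across; the cap's top is 8.5 mm above the flange's top face while the pin is up (the cap is what to grip) and 0.5 mm above it, flush, when the pin is home.
Not all that is in view belongs to the job. Leave any green or yellow look-alike of the rivet alone.

How it is judged:
On the way, in this order (a step that is already met when the one before it is completed fails the run):
1. the rivet stands in the hole of the cover, its pin still up (horizontal distance between rivet and hole below 0.01 m and z of rivet in the frame of hole below 0.01 m and angle between rivet's own z axis and vertical below 0.2 rad and value of joint pin below 0.003 m), for 0.1 s.
2. the pin is pressed flush and the cover is down (value of joint pin above 0.007 m and value of joint cover below 0.015 rad), for 0.1 s.
At the end, for the whole second after the job is handed in: The red pin is within 1 mm of flush, the rivet stands straight in the cover's hole (within 10 mm of its nominal centre, tilted less than 7 degrees) at rest, and it alone holds the cover shut to within 0.015 rad, about 2 mm at the rivet (all of step 2 and horizontal distance between rivet and hole below 0.01 m and z of rivet in the frame of hole below 0.0055 m and angle between rivet's own z axis and vertical below 0.12 rad and linear speed of rivet below 0.01 m/s); the robot touches nothing.
It fails at once if the rivet is pressed on the cover or the warmer's top with more than 30 N (contact force between rivet and top above 30 N).
It fails at once if the robot presses on the cover, the warmer or the parts block with more than 30 N (contact force between any of the arm, the fingers and top above 30 N or contact force between any of the arm, the fingers and warmer above 30 N or contact force between any of the arm, the fingers and parts_block above 30 N).
It fails at once if the spent rivet is taken out or moved (distance of spent_rivet from where it was at the start of the episode above 0.01 m).
It fails at once if something else on the bench is knocked or moved (distance of any of clip_lifter, palette_knife, berry_bowl, spray_a, spray_b, jar_a, jar_b, foil_box from where it was at the start of the episode above 0.02 m).
It also fails if it takes over 72 s, if anything falls off the work surface, if the arm or the gripper's body presses on something with over 40 N, if the wrist force passes 120 N, or if a joint passes its speed limit or range.

### The arm

A 6-joint arm with a two-finger parallel gripper is mounted at the origin on the work surface. World frame = base frame: x ahead of the robot, y to its left, z up, the work surface at z = 0. Lengths are in m, angles in rad, forces in N, time in s.
With the tool pointing down it reaches from about 0.35 to 0.85 m from the base axis. Payload 8.1 kg.
Tool frame: the origin (TCP) lies at the very end of the fingers, on their centre line; the grasp point (between the pads) lies 19 mm behind it (ctrl.grasp_offset is the distance from the TCP to the grasp point, in m); z points along the fingers, y is the line along which they close (so a half turn about z gives the same grasp; the last joint's range is limited). The gripper opens to 93 mm and grips with 3 to 60 N. Pads are 15 mm wide; open, the fingers measure 128 mm over their backs; the gripper's body (75 mm by 188 mm) begins 65 mm behind the grasp point.
Start: joints at [-1.354, 0.13, 1.488, -0, 1.523, -0.085], TCP at [0.178, -0.573, 0.188] pointing down, gripper open.
Joint ranges: [-2.96, 2.96], [-0.89, 2.26], [0.02, 2.5], [-1.34, 4.48], [0, 2.73], [-2.66, 2.66]. Speed limits (rad/s): [2.39, 2.39, 2.79, 3.14, 3.14, 3.14].

### API

Orientations are given as a unit quaternion [x, y, z, w].
In Python, from rig import ctrl, imaging gives the robot as it stands.
- The arm moves only by the tool step_arm, never from a script. Its argument "steps" is a list of rows, each an object of numbers: "tx", "ty", "tz": the shift along the tool's x, y, z in mm; "wx", "wy", "wz": the turn, a rotation vector about the tool's x, y, z in degrees. A call has 1 to 12 rows; each row is the pose to reach, as a shift and turn from the pose commanded when the call began, along the tool's axes at that moment; what a row does not reach only later rows make up. A row lasts 1/10 s, in which the tool goes at most 50 mm and 8.59 degrees, less where a joint would pass 70% of its speed; a pose out of reach is approached as far as the arm can. A call with a gripper value outside its range is refused whole. "claw" is the closure, from 0 (fully open) to 1 (shut), set as the call begins (left out, the last holds). The fingers move at their own pace and stop on an object; "grip_force" is the grip in N (left out, the last holds). Time passes only in rows, so rows that repeat a pose let the fingers close. It gives the time, the measured TCP pose, the force, the opening and the grip force at its end, in the units of the state.
- ctrl.state(): the state, without advancing time (a new reading comes with each control period).
- imaging.capture(name): name is "side" or "top" or "wrist"; returns a dict with "color" (420x560x3 uint8, red, green, blue), "mtx" (3x3 intrinsics, pixels), "k1" (the pictures are not rectified: a ray, as slopes to the right and down, at radius r is drawn at 1 + k1 r^2 times it, then the intrinsics apply), "rvec" (rotation vector, rad) and "tvec" (3), from world to camera coordinates, as OpenCV has them; the wrist camera has in their place "T_tool_cam" (4x4, takes a point from camera to tool coordinates, whose origin is the TCP and whose axes are the flange's). Camera axes: x right, y down, z forward; pixel columns grow to the right and rows downward; lengths in m; the calibration is good to about 2 mm. A picture is of the moment at which its call begins: read the wrist's pose just before it. There is no depth.
- ctrl.finish_job(): hands the job in; it is judged then, once.
The state is a dict: "time": time; "qpos": joint angles; "qvel": joint speeds; "tau": joint torques, N m; "ee_pos": TCP position; "eef_rot": TCP orientation; "force": force on the tool from outside, world axes, zero at the start; "moment": the same for the moment, N m; "finger_gap": finger opening in m; "grip_force": force on a finger pad.
Only numpy, scipy, OpenCV 4.12 (cv2) and the standard library are available. Lean on these libraries where they do the work, as an engineer would, in place of code of your own. Each camera call takes 0.05 s, during which the arm holds its last target. There are 200 camera calls.

## Working session

There is one attempt and no reset: what is moved stays moved. The work goes in short steps, Python scripts to look and compute and a tool call to move; the robot and the scene stay as the last step left them, time stands still between calls to the robot, and variables do not carry over. Pictures are saved under pics/ and viewed, at most 10 in all, crops included, and the job is handed in when it is done.

Besides the shell and the picture viewer there is one more tool, called after "Emit:" by a JSON object that holds its "op" and its "data", one argument or row to a line. step_arm: Moves the arm, as the interface text tells. Its arguments: {"type":"object","properties":{"steps":{"type":"array","items":{"type":"object","properties":{"tx":{"type":"number"},"ty":{"type":"number"},"tz":{"type":"number"},"wx":{"type":"number"},"wy":{"type":"number"},"wz":{"type":"number"}}}},"claw":{"type":"number"},"grip_force":{"type":"number"}},"required":["steps"]}

```bash
ls; mkdir -p pics; python3 - <<'E'
from rig import ctrl, imaging
import cv2,numpy as np,pickle
s=ctrl.state();print({k:np.round(v,3) for k,v in s.items()})
d={n:imaging.capture(n) for n in("side","top","wrist")}
pickle.dump((s,d),open('d0.pkl','wb'))
for n in d:
    cv2.imwrite(f'pics/{n}0.png',d[n]['color'][...,::-1]); print(n,{k:np.round(v,4).tolist() for k,v in d[n].items() if k!='color'})
E
```

```text
pics
{'time': np.float64(0.0), 'qpos': array([-1.354,  0.131,  1.489, -0.   ,  1.523, -0.085]), 'qvel': array([0.001, 0.001, 0.001, 0.   , 0.001, 0.   ]), 'tau': array([ 2.0000e-03, -5.5984e+01, -4.9175e+01,  7.7000e-02,  3.5000e-02,
       -0.0000e+00]), 'ee_pos': array([ 0.178, -0.572,  0.187]), 'eef_rot': array([ 0.989,  0.15 , -0.   , -0.001]), 'force': array([0.907, 0.311, 0.962]), 'moment': array([-0.049, -0.008, -0.027]), 'grip_force': np.float64(0.0), 'finger_gap': np.float64(0.093)}
side {'mtx': [[381.874, 0.0, 276.7986], [0.0, 381.874, 203.738], [0.0, 0.0, 1.0]], 'k1': -0.0567, 'rvec': [2.0766, -0.4024, 0.2178], 'tvec': [-0.5806, 0.1691, 0.6618]}
top {'mtx': [[509.9505, 0.0, 278.2927], [0.0, 509.9505, 197.162], [0.0, 0.0, 1.0]], 'k1': -0.0883, 'rvec': [2.1695, -2.155, 0.0859], 'tvec': [-0.1142, 0.5826, 1.1863]}
wrist {'mtx': [[365.9405, 0.0, 274.9972], [0.0, 365.9405, 207.9123], [0.0, 0.0, 1.0]], 'k1': -0.0701, 'T_tool_cam': [[0.0002, -0.959, -0.2836, 0.0797], [1.0, 0.0001, 0.0005, 0.0006], [-0.0005, -0.2836, 0.959, -0.1966], [0.0, 0.0, 0.0, 1.0]]}
```

View pics/top0.png

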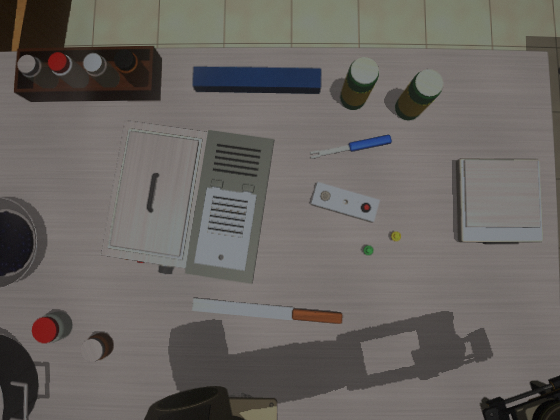

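View pics/side0.png

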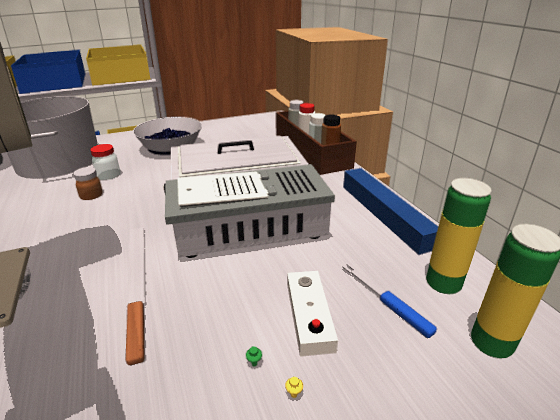

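The top view shows the black rivet with its red pin at about (366,207), the spent rivet at (325,196) and the cover hole at about (221,257). In the side view the red pin is at (316,323) and the hole at about (188,189). Next I'll turn these into positions.

```bash
cat > h.py <<'E'
import numpy as np,cv2
from scipy.spatial.transform import Rotation as R
def ray(d,px,s=None):
    m=d['mtx'];p=np.array(px,float)
    dist=np.array([d['k1'],0,0,0,0])
    u=cv2.undistortPoints(p.reshape(1,1,2),m,dist,None,None).ravel()
    v=np.array([u[0],u[1],1.])
    if 'rvec' in d:
        Rm=cv2.Rodrigues(np.array(d['rvec'],float))[0];return -Rm.T@np.ravel(d['tvec']),Rm.T@v
    T=d['T_tool_cam'];Rt=R.from_quat(s['eef_rot']).as_matrix()
    return Rt@T[:3,3]+s['ee_pos'],Rt@T[:3,:3]@v
def onz(d,px,z,s=None):
    o,v=ray(d,px,s);return o+v*(z-o[2])/v[2]
def tri(*rs):
    A=0;b=0
    for o,v in rs:
        v=v/np.linalg.norm(v);P=np.eye(3)-np.outer(v,v);A=A+P;b=b+P@o
    x=np.linalg.solve(A,b);return x
def blobs(mask,amin=4):
    n,_,st,c=cv2.connectedComponentsWithStats(mask.astype(np.uint8))
    return [(c[i].round(1).tolist(),st[i].tolist()) for i in range(1,n) if st[i][4]>=amin]
def red(im):
    r,g,b=[im[...,i].astype(int) for i in range(3)];return (r>90)&(r>2*g)&(r>2*b)
E
python3 - <<'E'
import pickle;from h import *
s,d=pickle.load(open('d0.pkl','rb'))
for n,(x0,y0,x1,y1) in dict(top=(350,190,385,225),side=(300,305,335,335)).items():
    print(n,[((np.array(c)+[x0,y0]),st) for c,st in blobs(red(d[n]['color'][y0:y1,x0:x1]),3)])
for n,(x0,y0,x1,y1) in dict(top=(210,248,233,266),side=(178,182,200,196)).items():
    g=cv2.cvtColor(d[n]['color'],cv2.COLOR_RGB2GRAY)[y0:y1,x0:x1];print(n);print(g)
# block white mask in top
im=d['top']['color'];
g=im.min(2)
sub=g[175:230,300:390]
m=(sub>150).astype(np.uint8)
c=max(cv2.findContours(m,0,2)[0],key=cv2.contourArea);r=cv2.minAreaRect(c);bp=cv2.boxPoints(r)+[300,175]
P=[onz(d['top'],p,.028) for p in bp];print(r,np.round(P,4))
for k in range(3):print(np.linalg.norm(P[k]-P[k+1]))
print('c',onz(d['top'],np.array(r[0])+[300,175],.028))
E
```

```text
top [(array([366.1, 207. ]), [14, 15, 5, 5, 20])]
side [(array([315.7, 322.5]), [12, 14, 8, 8, 49])]
top
[[133 132 135 133 134 132 131 133 132 135 132 133 132 134 133 132 133 135
  133 131 132 135 132]
 [134 134 135 133 134 132 133 135 132 132 133 131 133 133 134 135 133 132
  134 134 133 134 134]
 [132 132 132 135 133 132 133 131 133 133 133 134 132 135 133 132 134 133
  134 134 133 132 132]
 [135 133 134 133 133 134 133 133 134 131 133 132 133 132 132 133 134 133
  132 134 134 132 133]
 [134 133 133 133 133 132 132 133 133 132 134 132 134 134 132 133 133 133
  133 133 133 134 133]
 [135 133 134 133 134 132 133 131 133 132 132 134 132 135 135 132 132 132
  135 132 131 133 133]
 [133 133 134 133 133 132 132 133 133 119 111 116 122 133 133 132 134 133
  133 134 133 132 133]
 [133 133 133 133 133 134 133 133 126  90  78  87  94 122 132 132 134 133
  134 132 133 133 132]
 [134 133 134 131 134 132 132 132 111  66  81  81  84 108 134 134 133 133
  132 133 133 133 134]
 [134 134 133 132 132 134 132 130  96  63  83  81  83 109 134 134 133 132
  133 133 132 133 133]
 [133 133 135 133 134 131
[... 1477 characters left out ...]
 242
  242 241 242 240]
 [224 245 243 242 242 242 241 241 228 163 130 151 193 239 242 243 242 241
  242 242 242 241]
 [225 244 241 241 242 241 241 243 243 239 235 239 241 244 242 242 241 241
  241 241 242 241]
 [226 244 241 241 241 242 243 241 243 243 243 244 243 242 241 243 242 241
  242 240 242 242]
 [228 244 242 242 243 240 241 241 242 242 242 242 242 242 241 241 241 242
  242 241 241 242]
 [223 243 242 242 241 241 241 241 242 242 240 242 242 241 241 243 242 242
  242 242 243 241]
 [226 245 242 242 242 241 242 242 242 242 241 241 242 242 241 242 241 241
  243 241 241 242]]Traceback (most recent call last):
  File "<stdin>", line 12, in <module>
ValueError: max() iterable argument is empty
```

```bash
python3 - <<'E'
import pickle;from h import *
s,d=pickle.load(open('d0.pkl','rb'))
def cen(n,box,thr):
    x0,y0,x1,y1=box;g=cv2.cvtColor(d[n]['color'],cv2.COLOR_RGB2GRAY)[y0:y1,x0:x1].astype(float)
    w=np.clip(thr-g,0,None);yy,xx=np.mgrid[y0:y1,x0:x1];return [(w*xx).sum()/w.sum(),(w*yy).sum()/w.sum()]
h_t=cen('top',(215,251,229,264),128);h_s=cen('side',(182,186,198,194),236)
rt=[366.1,207.0];rs=[315.7,322.5]
T,S=d['top'],d['side']
print('hole',h_t,h_s,tri(ray(T,h_t),ray(S,h_s)),onz(T,h_t,.1237),onz(S,h_s,.1237))
print('pin',tri(ray(T,rt),ray(S,rs)),onz(T,rt,.040),onz(S,rs,.040))
g=cv2.cvtColor(T['color'],cv2.COLOR_RGB2GRAY)
print(g[190:215:3,310:385:5])
m=(g[178:228,300:392]>115).astype(np.uint8)
hsv=cv2.cvtColor(T['color'],cv2.COLOR_RGB2HSV)
print(hsv[202,335],hsv[230,335])
for px in [(325,196),(346,202)]: print('other',onz(T,px,.03))
# cover edges approx corners
for px in [(197,264),(246,270),(209,187),(256,192)]: print('cov',onz(T,px,.121))
E
```

```text
hole [np.float64(220.33983286908077), np.float64(256.8384401114206)] [np.float64(188.50644567219152), np.float64(189.15009208103132)] [0.44336186 0.0130557  0.12220432] [0.44271027 0.0129553  0.1237    ] [0.44370564 0.01007806 0.1237    ]
pin [ 0.56060457 -0.31748628  0.03874341] [ 0.56007321 -0.31711826  0.04      ] [ 0.56049798 -0.31859323  0.04      ]
[[115 121 134 121 132 132 134 130 117 115 115 117 115 115 115]
 [118 133 121  89 125 133 134 133 133 132 118 114 115 115 115]
 [113 132  89  94 107 135 134 132 132 134 134 130 121 119 118]
 [ 76 134 126 102 134 134 132 110 133 135 133 131 134 132 122]
 [ 77 132 133 131 135 132 132 119 134 133 133 108 133 135 116]
 [115  76 128 134 133 133 133 134 133 134 125  59  97 133 116]
 [116 118 115  86 128 132 132 133 132 135 106  66  73 131 118]
 [119 118 119 120 119  78 128 132 134 134 134  36 134 131 119]
 [118 118 118 119 121 120 119  76 126 132 133 133 132 129 114]]
[107  17 138] [ 10  19 123]
other [ 0.58650635 -0.22123071  0.03      ]
other [ 0.57249549 -0.27102114  0.03      ]
cov [0.42654017 0.06425172 0.121     ]
cov [ 0.41472113 -0.04312437  0.121     ]
cov [0.59582547 0.04121243 0.121     ]
cov [ 0.58527878 -0.06294623  0.121     ]
```

Emit:
{"op": "step_arm", "data": {
  "steps": [
    {"tx":40,"ty":-12,"wz":3},
    {"tx":80,"ty":-24,"tz":5,"wz":6},
    {"tx":120,"ty":-36,"tz":10,"wz":9},
    {"tx":160,"ty":-48,"tz":15,"wz":12},
    {"tx":200,"ty":-60,"tz":20,"wz":15},
    {"tx":240,"ty":-72,"tz":30,"wz":18},
    {"tx":280,"ty":-84,"tz":40,"wz":21},
    {"tx":320,"ty":-96,"tz":50,"wz":24},
    {"tx":360,"ty":-108,"tz":60,"wz":27},
    {"tx":400,"ty":-120,"tz":70,"wz":30},
    {"tx":440,"ty":-129,"tz":77,"wz":32.5},
    {"tx":440,"ty":-129,"tz":77,"wz":32.5}
  ],
  "claw": 0.5,
  "grip_force": 20
}}

```text
schema error: expected keys tx, ty, tz, wx, wy, wz
```

Emit:
{"op": "step_arm", "data": {
  "steps": [
    {"tx":0},
    {"tx":0},
    {"tx":0},
    {"tx":0}
  ]
}}

```text
schema error: expected keys tx, ty, tz, wx, wy, wz
```

```bash
cat >> h.py <<'E'
def look(name,n='wrist'):
    from rig import ctrl,imaging
    import pickle
    s=ctrl.state();d=imaging.capture(n);pickle.dump((s,d),open(name+'.pkl','wb'))
    cv2.imwrite(f'pics/{name}.png',d['color'][...,::-1]);return s,d
def tool(s,w): return (R.from_quat(s['eef_rot']).inv().apply(np.array(w))*1000).round(1)
E
python3 - <<'E'
from h import *
s,d=look('w1')
print(s['ee_pos'],R.from_quat(s['eef_rot']).as_matrix().round(3).tolist(),s['finger_gap'],s['force'])
for c,st in blobs(red(d['color']),30): 
    p=onz(d,c,.0405,s);print(c,st,p,tool(s,p-s['ee_pos']))
E
```

```text
[ 0.17824206 -0.57240577  0.18730702] [[0.955, 0.297, -0.0], [0.297, -0.955, 0.001], [0.0, -0.001, -1.0]] 0.0932094782149201 [-0.22299273 -0.14026417  0.2430159 ]
```

View pics/w1.png

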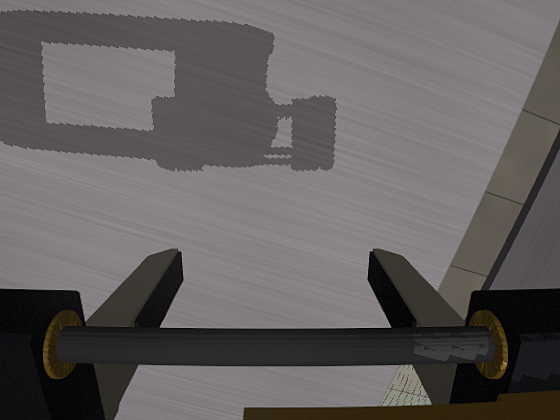

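The move was refused because each row needs all six keys, so this picture only shows bare bench, with the fingertips at about (180,255) and (372,255). I'll resend it.

Emit:
{"op": "step_arm", "data": {
  "steps": [
    {"tx":40,"ty":-12,"tz":0,"wx":0,"wy":0,"wz":3},
    {"tx":80,"ty":-24,"tz":5,"wx":0,"wy":0,"wz":6},
    {"tx":120,"ty":-36,"tz":10,"wx":0,"wy":0,"wz":9},
    {"tx":160,"ty":-48,"tz":15,"wx":0,"wy":0,"wz":12},
    {"tx":200,"ty":-60,"tz":20,"wx":0,"wy":0,"wz":15},
    {"tx":240,"ty":-72,"tz":30,"wx":0,"wy":0,"wz":18},
    {"tx":280,"ty":-84,"tz":40,"wx":0,"wy":0,"wz":21},
    {"tx":320,"ty":-96,"tz":50,"wx":0,"wy":0,"wz":24},
    {"tx":360,"ty":-108,"tz":60,"wx":0,"wy":0,"wz":27},
    {"tx":400,"ty":-120,"tz":70,"wx":0,"wy":0,"wz":30},
    {"tx":440,"ty":-129,"tz":77,"wx":0,"wy":0,"wz":32.5},
    {"tx":440,"ty":-129,"tz":77,"wx":0,"wy":0,"wz":32.5}
  ],
  "claw": 0.5,
  "grip_force": 20
}}

```text
time: 1.4
ee_pos: [0.5629, -0.3148, 0.109]
eef_rot: [0.991, -0.131, -0.001, -0.001]
force: [-0.7, -0.4, 0.6]
finger_gap: 0.0462
grip_force: 0.0
```

Emit:
{"op": "step_arm", "data": {
  "steps": [
    {"tx":0,"ty":0,"tz":0,"wx":0,"wy":0,"wz":0},
    {"tx":0,"ty":0,"tz":0,"wx":0,"wy":0,"wz":0},
    {"tx":0,"ty":0,"tz":0,"wx":0,"wy":0,"wz":0},
    {"tx":0,"ty":0,"tz":0,"wx":0,"wy":0,"wz":0}
  ]
}}

```text
time: 1.8
ee_pos: [0.5595, -0.3199, 0.1117]
eef_rot: [0.991, -0.133, 0.0, 0.0]
force: [-0.3, 0.1, 0.1]
finger_gap: 0.0463
grip_force: 0.0
```

```bash
python3 - <<'E'
from h import *
s,d=look('w2')
print(s['time'],s['ee_pos'],R.from_quat(s['eef_rot']).as_matrix().round(3).tolist(),s['finger_gap'],s['force'])
for c,st in blobs(red(d['color']),30): 
    p=onz(d,c,.0405,s);print(c,st,p,tool(s,p-s['ee_pos']))
E
```

```text
1.8 [ 0.55951207 -0.31992535  0.11165566] [[0.965, -0.264, 0.001], [-0.264, -0.965, -0.0], [0.001, 0.0, -1.0]] 0.04632797479254761 [-0.26428266  0.12007582  0.05687599]
[269.9, 206.7] [262, 200, 16, 15, 182] [ 0.5622502  -0.31691992  0.0405    ] [ 1.8 -3.6 71.2]
```

View pics/w2.png

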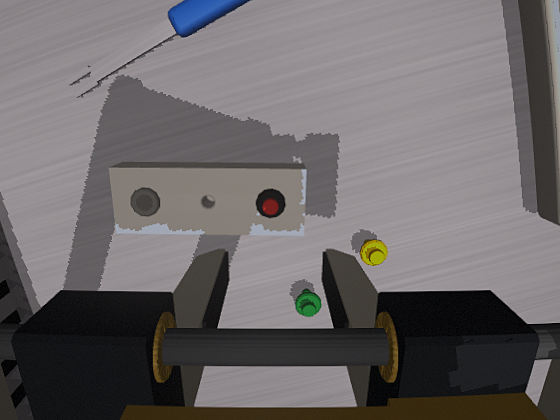

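The red pin is at (270,207), the spent rivet at (145,201), and the fingers are centred on column 275. The tool needs about +1.8 mm in x and -3.6 mm in y, so I'll descend and check again.

Emit:
{"op": "step_arm", "data": {
  "steps": [
    {"tx":1.5,"ty":-3.5,"tz":20,"wx":0,"wy":0,"wz":0},
    {"tx":1.5,"ty":-3.5,"tz":40,"wx":0,"wy":0,"wz":0},
    {"tx":1.5,"ty":-3.5,"tz":55,"wx":0,"wy":0,"wz":0},
    {"tx":1.5,"ty":-3.5,"tz":55,"wx":0,"wy":0,"wz":0},
    {"tx":1.5,"ty":-3.5,"tz":55,"wx":0,"wy":0,"wz":0},
    {"tx":1.5,"ty":-3.5,"tz":55,"wx":0,"wy":0,"wz":0},
    {"tx":1.5,"ty":-3.5,"tz":55,"wx":0,"wy":0,"wz":0}
  ]
}}

```text
time: 2.55
ee_pos: [0.5633, -0.3165, 0.0576]
eef_rot: [0.991, -0.132, 0.001, 0.0]
force: [-0.3, -0.4, -0.2]
finger_gap: 0.0465
grip_force: 0.0
```

```bash
python3 - <<'E'
from h import *
s,d=look('w3')
print(s['time'],s['ee_pos'],s['eef_rot'].round(4),s['force'])
for c,st in blobs(red(d['color']),30): 
    p=onz(d,c,.0405,s);print(c,st,p,tool(s,p-s['ee_pos']))
E
```

```text
2.55 [ 0.56331079 -0.31654033  0.05759941] [ 9.912e-01 -1.324e-01  1.000e-03  5.000e-04] [-0.3438821  -0.42577674 -0.1718763 ]
[275.8, 235.2] [267, 227, 19, 18, 266] [ 0.56227086 -0.3170251   0.0405    ] [-0.9  0.7 17.1]
```

Emit:
{"op": "step_arm", "data": {
  "steps": [
    {"tx":-1,"ty":0.5,"tz":8,"wx":0,"wy":0,"wz":0},
    {"tx":-1,"ty":0.5,"tz":15,"wx":0,"wy":0,"wz":0},
    {"tx":-1,"ty":0.5,"tz":20,"wx":0,"wy":0,"wz":0},
    {"tx":-1,"ty":0.5,"tz":23,"wx":0,"wy":0,"wz":0},
    {"tx":-1,"ty":0.5,"tz":23,"wx":0,"wy":0,"wz":0},
    {"tx":-1,"ty":0.5,"tz":23,"wx":0,"wy":0,"wz":0},
    {"tx":-1,"ty":0.5,"tz":23,"wx":0,"wy":0,"wz":0}
  ]
}}

```text
time: 3.3
ee_pos: [0.5616, -0.3163, 0.0335]
eef_rot: [0.991, -0.132, 0.0, 0.0]
force: [0.8, -0.9, 0.3]
finger_gap: 0.0462
grip_force: 0.0
```

Emit:
{"op": "step_arm", "data": {
  "steps": [
    {"tx":0,"ty":0,"tz":0,"wx":0,"wy":0,"wz":0},
    {"tx":0,"ty":0,"tz":0,"wx":0,"wy":0,"wz":0},
    {"tx":0,"ty":0,"tz":0,"wx":0,"wy":0,"wz":0},
    {"tx":0,"ty":0,"tz":0,"wx":0,"wy":0,"wz":0},
    {"tx":0,"ty":0,"tz":0,"wx":0,"wy":0,"wz":0},
    {"tx":0,"ty":0,"tz":0,"wx":0,"wy":0,"wz":0},
    {"tx":0,"ty":0,"tz":0,"wx":0,"wy":0,"wz":0},
    {"tx":0,"ty":0,"tz":0,"wx":0,"wy":0,"wz":0},
    {"tx":0,"ty":0,"tz":0,"wx":0,"wy":0,"wz":0},
    {"tx":0,"ty":0,"tz":0,"wx":0,"wy":0,"wz":0}
  ],
  "claw": 1,
  "grip_force": 20
}}

```text
time: 4.3
ee_pos: [0.5614, -0.3162, 0.0331]
eef_rot: [0.991, -0.132, -0.0, 0.0]
force: [0.3, -0.9, -0.1]
finger_gap: 0.0002
grip_force: 0.0
```

The fingers shut on nothing, so I'll look.

```bash
python3 - <<'E'
from h import *
s,d=look('w4')
s2,t=look('s4','side')
im=np.vstack([cv2.resize(d['color'][150:330,150:400],(750,540))])
a=cv2.resize(d['color'][140:320,170:380],(420,360)); b=cv2.resize(t['color'][250:390,240:380],(360,360),interpolation=cv2.INTER_CUBIC)
cv2.imwrite('pics/c4.png',np.hstack([a,b])[...,::-1])
print(blobs(red(d['color']),10),blobs(red(t['color'])[300:340,290:340],2))
E
```

```text
[([275.7, 244.3], [266, 238, 21, 14, 203])] [([25.6, 22.4], [22, 19, 8, 8, 50])]
```

View pics/c4.png

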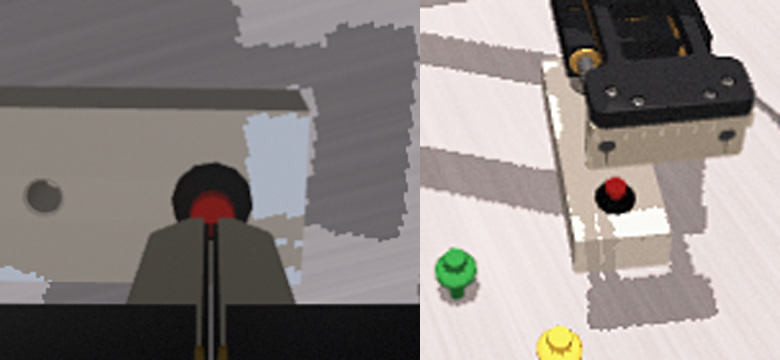

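Left, wrist: the shut fingers end above and in front of the red cap, with tips at about row 251. Right, side: the rivet hasn't moved. The fingertips seem to sit higher than the stated TCP, so I'll check that with the two views.

```bash
python3 - <<'E'
from h import *
import pickle
from rig import ctrl
print(ctrl.grasp_offset,[a for a in dir(ctrl) if a[0]!='_'])
s,d=pickle.load(open('w4.pkl','rb'));_,t=pickle.load(open('s4.pkl','rb'))
print('sidecam',ray(t,(280,210))[0])
Rm=R.from_quat(s['eef_rot']).as_matrix()
for z in (0,-.019,-.03,-.05,-.084):
    w=s['ee_pos']+Rm@np.array([0,0,z])
    px=cv2.projectPoints(w.reshape(1,3),np.array(t['rvec'],float),np.array(t['tvec'],float),t['mtx'],np.array([t['k1'],0,0,0,0.]))[0].ravel()
    T=d['T_tool_cam'];c=T[:3,:3].T@(np.array([0,0,z])-T[:3,3]);uv=d['mtx']@(c/c[2])
    print(z,'side',px.round(),'crop',((px-[240,250])*360/140+[420,0]).round(),'wrist',uv[:2].round(),c[2].round(3))
cv2.imwrite('pics/c4b.png',np.hstack([cv2.resize(t['color'][180:350,220:400],(540,510),interpolation=cv2.INTER_CUBIC)])[...,::-1])
E
```

```text
0.0188 ['IKError', 'finish_job', 'grasp_offset', 'state']
sidecam [ 0.36501176 -0.66393111  0.47916528]
0 side [315. 324.] crop [614. 191.] wrist [275. 244.] 0.211
-0.019 side [316. 315.] crop [615. 168.] wrist [275. 258.] 0.193
-0.03 side [316. 310.] crop [616. 155.] wrist [275. 267.] 0.182
-0.05 side [317. 300.] crop [618. 129.] wrist [275. 287.] 0.163
-0.084 side [318. 282.] crop [621.  83.] wrist [274. 333.] 0.131
```

View pics/c4b.png

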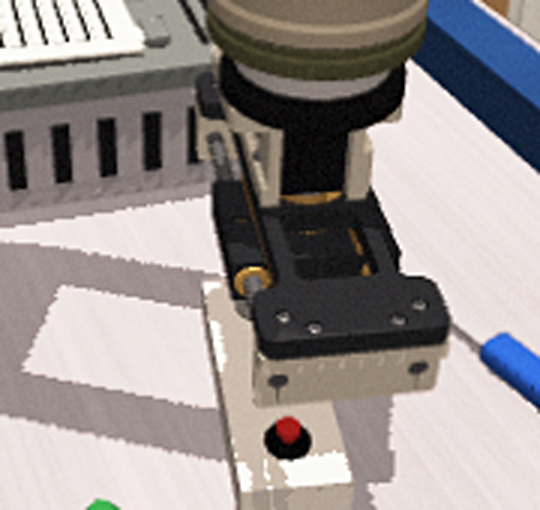

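```bash
python3 - <<'E'
from h import *
import pickle
s,d=pickle.load(open('w4.pkl','rb'));_,t=pickle.load(open('s4.pkl','rb'))
Rm=R.from_quat(s['eef_rot']).as_matrix()
def tl(d,px,ax,val,st=None):
    o,v=ray(d,px,st);o=Rm.T@(o-s['ee_pos']);v=Rm.T@v
    return (o+v*(val-o[ax])/v[ax])*1000
for px in [(306,314),(366.7,308),(336,311)]: print('body',tl(t,px,1,.094).round(1))
for px in [(275.5,250)]:
    for x in (-.0075,0,.0075): print('tip',tl(d,px,0,x,s).round(1))
g=cv2.cvtColor(d['color'],cv2.COLOR_RGB2GRAY);print(g[236:262:1,276]);print(g[236:262,270])
E
```

```text
body [ -35.2   94.  -126.5]
body [  34.1   94.  -126.6]
body [  -1.3   94.  -126.7]
tip [-7.5  0.5  9.1]
tip [ 0.   0.5 -8.5]
tip [  7.5   0.5 -26.1]
[41 43 50 58 58 56 55 56 58 57 55 56 54 54 59 45 34 31 34 33 33 31 24 17
 51 59]
[34 39 37 43 54 53 56 56 55 55 54 55 61 69 72 74 74 74 73 74 74 74 74 73
 74 74]
```

By the finger gap's apparent width, the visible fingertips end about 28 mm behind the reported TCP (tool z about -28). The fingers therefore closed about 20 mm above the pin. I'll reopen and descend carefully with force checks.

Emit:
{"op": "step_arm", "data": {
  "steps": [
    {"tx":0,"ty":0,"tz":0,"wx":0,"wy":0,"wz":0},
    {"tx":0,"ty":0,"tz":0,"wx":0,"wy":0,"wz":0},
    {"tx":0,"ty":0,"tz":0,"wx":0,"wy":0,"wz":0},
    {"tx":0,"ty":0,"tz":0,"wx":0,"wy":0,"wz":0},
    {"tx":0,"ty":0,"tz":0,"wx":0,"wy":0,"wz":0},
    {"tx":0,"ty":0,"tz":5,"wx":0,"wy":0,"wz":0},
    {"tx":0,"ty":0,"tz":10,"wx":0,"wy":0,"wz":0},
    {"tx":0,"ty":0,"tz":15,"wx":0,"wy":0,"wz":0},
    {"tx":0,"ty":0,"tz":18,"wx":0,"wy":0,"wz":0},
    {"tx":0,"ty":0,"tz":18,"wx":0,"wy":0,"wz":0},
    {"tx":0,"ty":0,"tz":18,"wx":0,"wy":0,"wz":0}
  ],
  "claw": 0.5
}}

```text
time: 5.5
ee_pos: [0.5613, -0.3161, 0.015]
eef_rot: [0.991, -0.132, -0.0, -0.0]
force: [-0.3, -0.0, 0.3]
finger_gap: 0.0465
grip_force: 0.0
```

```bash
python3 - <<'E'
from h import *
s,d=look('w5');print(s['time'],s['ee_pos'],s['force'],s['finger_gap'],blobs(red(d['color']),10))
a=cv2.resize(d['color'][150:330,150:400],(750,540),interpolation=cv2.INTER_CUBIC);cv2.imwrite('pics/c5.png',a[...,::-1])
E
```

```text
5.5 [ 0.56132294 -0.31611466  0.01498477] [-0.34352632 -0.02902458  0.31395139] 0.04649628165001824 [([275.9, 261.0], [265, 251, 23, 21, 389])]
```

View pics/c5.png

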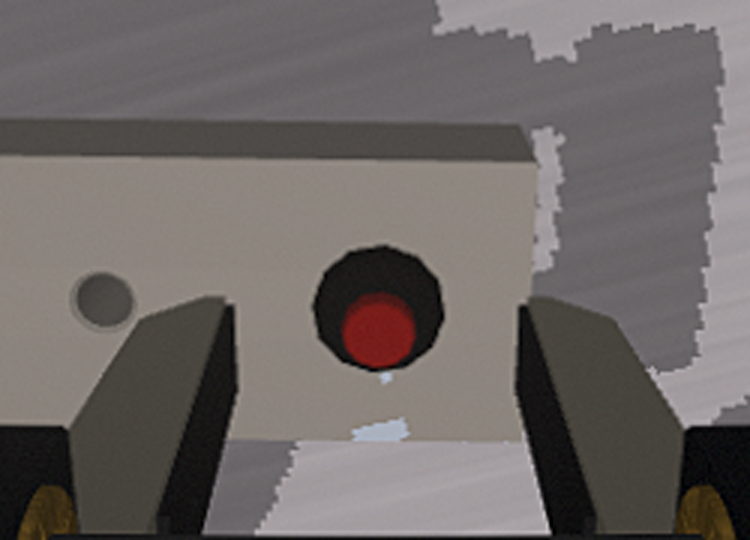

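The pin sits centred between the pads (cap at column 276, tips at columns 228 and 322), and the tips are still above the block with no contact. I'll lower further in small rows.

Emit:
{"op": "step_arm", "data": {
  "steps": [
    {"tx":0,"ty":0,"tz":2,"wx":0,"wy":0,"wz":0},
    {"tx":0,"ty":0,"tz":4,"wx":0,"wy":0,"wz":0},
    {"tx":0,"ty":0,"tz":6,"wx":0,"wy":0,"wz":0},
    {"tx":0,"ty":0,"tz":8,"wx":0,"wy":0,"wz":0},
    {"tx":0,"ty":0,"tz":8,"wx":0,"wy":0,"wz":0},
    {"tx":0,"ty":0,"tz":8,"wx":0,"wy":0,"wz":0}
  ]
}}

```text
time: 6.15
ee_pos: [0.5613, -0.3161, 0.007]
eef_rot: [0.991, -0.132, -0.0, -0.0]
force: [0.4, 0.4, -0.4]
finger_gap: 0.0473
grip_force: 0.0
```

Emit:
{"op": "step_arm", "data": {
  "steps": [
    {"tx":0,"ty":0,"tz":0,"wx":0,"wy":0,"wz":0},
    {"tx":0,"ty":0,"tz":0,"wx":0,"wy":0,"wz":0},
    {"tx":0,"ty":0,"tz":0,"wx":0,"wy":0,"wz":0},
    {"tx":0,"ty":0,"tz":0,"wx":0,"wy":0,"wz":0},
    {"tx":0,"ty":0,"tz":0,"wx":0,"wy":0,"wz":0},
    {"tx":0,"ty":0,"tz":0,"wx":0,"wy":0,"wz":0}
  ],
  "claw": 1,
  "grip_force": 12
}}

```text
time: 6.75
ee_pos: [0.5614, -0.3162, 0.0072]
eef_rot: [0.991, -0.132, 0.0, 0.0]
force: [0.1, -0.3, -0.5]
finger_gap: 0.0107
grip_force: 12.0
```

Emit:
{"op": "step_arm", "data": {
  "steps": [
    {"tx":0,"ty":0,"tz":0,"wx":0,"wy":0,"wz":0},
    {"tx":0,"ty":0,"tz":0,"wx":0,"wy":0,"wz":0}
  ]
}}

```text
time: 6.95
ee_pos: [0.5614, -0.3162, 0.0072]
eef_rot: [0.991, -0.132, 0.0, 0.0]
force: [-1.3, -0.0, 1.7]
finger_gap: 0.0107
grip_force: 12.0
```

```bash
python3 - <<'E'
from h import *
s,d=look('w6');print(s['time'],s['ee_pos'],s['force'],s['finger_gap'],blobs(red(d['color']),10))
a=cv2.resize(d['color'][180:320,180:370],(760,560),interpolation=cv2.INTER_CUBIC);cv2.imwrite('pics/c6.png',a[...,::-1])
E
```

```text
6.95 [ 0.56142342 -0.31617131  0.00716798] [-1.31296587 -0.01662682  1.67581823] 0.010746894001456314 [([275.0, 268.0], [264, 257, 23, 22, 410])]
```

View pics/c6.png

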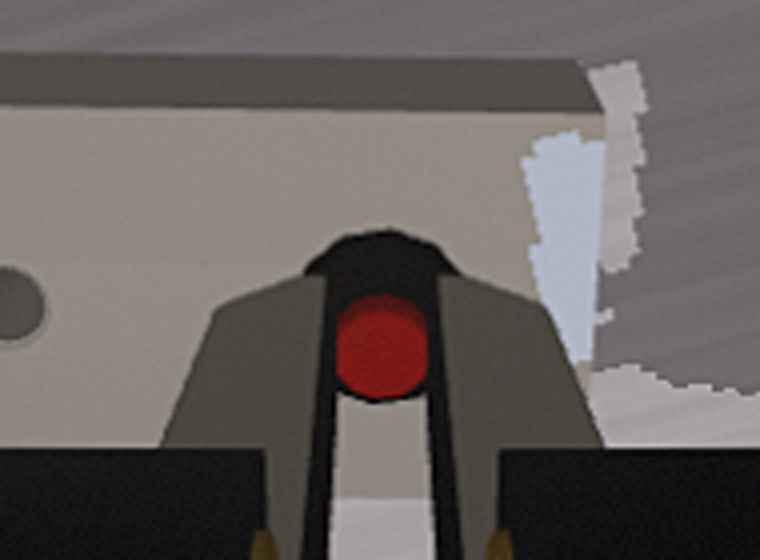

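The cap is gripped (column 275, between the pads) with the flange just below the fingertips. Lifting now.

Emit:
{"op": "step_arm", "data": {
  "steps": [
    {"tx":0,"ty":0,"tz":-2,"wx":0,"wy":0,"wz":0},
    {"tx":0,"ty":0,"tz":-5,"wx":0,"wy":0,"wz":0},
    {"tx":0,"ty":0,"tz":-10,"wx":0,"wy":0,"wz":0},
    {"tx":0,"ty":0,"tz":-17,"wx":0,"wy":0,"wz":0},
    {"tx":0,"ty":0,"tz":-26,"wx":0,"wy":0,"wz":0},
    {"tx":0,"ty":0,"tz":-40,"wx":0,"wy":0,"wz":0},
    {"tx":0,"ty":0,"tz":-60,"wx":0,"wy":0,"wz":0},
    {"tx":0,"ty":0,"tz":-80,"wx":0,"wy":0,"wz":0},
    {"tx":0,"ty":0,"tz":-100,"wx":0,"wy":0,"wz":0},
    {"tx":0,"ty":0,"tz":-120,"wx":0,"wy":0,"wz":0},
    {"tx":0,"ty":0,"tz":-140,"wx":0,"wy":0,"wz":0},
    {"tx":0,"ty":0,"tz":-150,"wx":0,"wy":0,"wz":0}
  ],
  "grip_force": 15
}}

```text
time: 8.2
ee_pos: [0.5626, -0.3169, 0.1609]
eef_rot: [0.991, -0.132, 0.002, 0.001]
force: [0.5, -1.2, -0.8]
finger_gap: 0.0107
grip_force: 15.0
```

Emit:
{"op": "step_arm", "data": {
  "steps": [
    {"tx":-20,"ty":-29,"tz":0,"wx":0,"wy":0,"wz":0},
    {"tx":-40,"ty":-58,"tz":0,"wx":0,"wy":0,"wz":0},
    {"tx":-60,"ty":-87,"tz":0,"wx":0,"wy":0,"wz":0},
    {"tx":-80,"ty":-116,"tz":0,"wx":0,"wy":0,"wz":0},
    {"tx":-100,"ty":-145,"tz":0,"wx":0,"wy":0,"wz":0},
    {"tx":-120,"ty":-174,"tz":0,"wx":0,"wy":0,"wz":0},
    {"tx":-140,"ty":-203,"tz":0,"wx":0,"wy":0,"wz":0},
    {"tx":-160,"ty":-232,"tz":0,"wx":0,"wy":0,"wz":0},
    {"tx":-180,"ty":-260,"tz":0,"wx":0,"wy":0,"wz":0},
    {"tx":-195,"ty":-280,"tz":0,"wx":0,"wy":0,"wz":0},
    {"tx":-199.5,"ty":-287.5,"tz":0,"wx":0,"wy":0,"wz":0},
    {"tx":-199.5,"ty":-287.5,"tz":0,"wx":0,"wy":0,"wz":0}
  ]
}}

```text
time: 9.4
ee_pos: [0.4444, 0.0143, 0.1575]
eef_rot: [0.991, -0.131, 0.0, 0.0]
force: [-0.2, 0.1, 0.6]
finger_gap: 0.0107
grip_force: 15.0
```

Emit:
{"op": "step_arm", "data": {
  "steps": [
    {"tx":0,"ty":0,"tz":0,"wx":0,"wy":0,"wz":0},
    {"tx":0,"ty":0,"tz":0,"wx":0,"wy":0,"wz":0},
    {"tx":0,"ty":0,"tz":0,"wx":0,"wy":0,"wz":0},
    {"tx":0,"ty":0,"tz":0,"wx":0,"wy":0,"wz":0}
  ]
}}

```text
time: 9.8
ee_pos: [0.4444, 0.013, 0.157]
eef_rot: [0.991, -0.133, -0.0, 0.0]
force: [-0.7, -0.1, -0.2]
finger_gap: 0.011
grip_force: 15.0
```

```bash
python3 - <<'E'
from h import *
s,d=look('w7');print(s['time'],s['ee_pos'],s['eef_rot'].round(4),s['force'],s['finger_gap'],blobs(red(d['color']),10))
look('s7','side')
a=cv2.resize(d['color'][150:330,150:400],(750,540),interpolation=cv2.INTER_CUBIC);cv2.imwrite('pics/c7.png',a[...,::-1])
E
```

```text
9.8 [0.44441852 0.01296407 0.15701164] [ 9.911e-01 -1.329e-01 -2.000e-04  0.000e+00] [-0.71744598 -0.09121636 -0.15377669] 0.010998546819767818 [([275.0, 267.9], [264, 257, 23, 22, 411])]
```

View pics/c7.png

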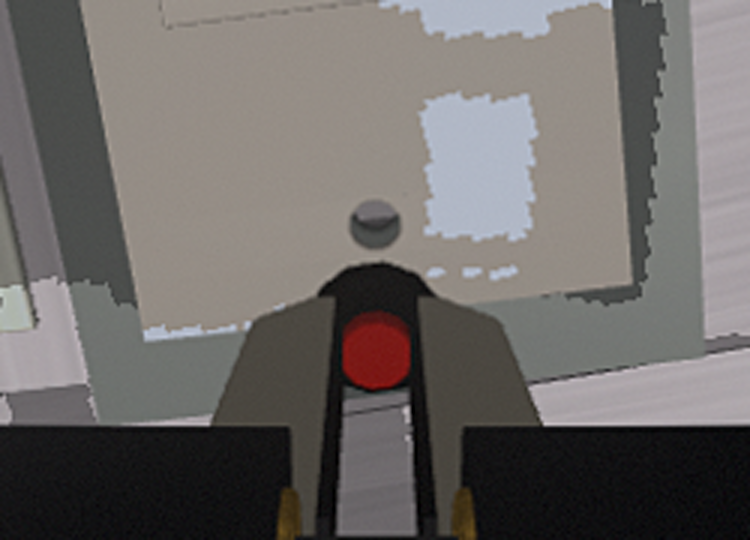

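The rivet is still held and the cover hole is clearly visible at full-frame (275,225). By the camera model the rivet is at tool (0.7, 0.6) mm and the hole at about (0, 0.8) mm. I'll shift slightly, descend to just above, then feel.

Emit:
{"op": "step_arm", "data": {
  "steps": [
    {"tx":-0.7,"ty":0.2,"tz":8,"wx":0,"wy":0,"wz":0},
    {"tx":-0.7,"ty":0.2,"tz":16,"wx":0,"wy":0,"wz":0},
    {"tx":-0.7,"ty":0.2,"tz":24,"wx":0,"wy":0,"wz":0},
    {"tx":-0.7,"ty":0.2,"tz":28,"wx":0,"wy":0,"wz":0},
    {"tx":-0.7,"ty":0.2,"tz":28,"wx":0,"wy":0,"wz":0},
    {"tx":-0.7,"ty":0.2,"tz":28,"wx":0,"wy":0,"wz":0},
    {"tx":-0.7,"ty":0.2,"tz":28,"wx":0,"wy":0,"wz":0}
  ]
}}

```text
time: 10.6
ee_pos: [0.4439, 0.0136, 0.1295]
eef_rot: [0.991, -0.132, 0.0, -0.0]
force: [0.5, 0.3, -0.3]
finger_gap: 0.0105
grip_force: 15.0
```

```bash
python3 - <<'E'
from h import *
s,d=look('w8');print(s['time'],s['ee_pos'],s['force'],blobs(red(d['color']),10))
g=cv2.cvtColor(d['color'],cv2.COLOR_RGB2GRAY);print(g[222:246,258:294:2])
E
```

```text
10.6 [0.44387719 0.01358951 0.12952148] [ 0.54183706  0.33133152 -0.26683425] [([275.0, 267.9], [264, 257, 23, 22, 414])]
[[144 144 142 145 144 144 145 144 144 144 143 143 143 143 144 144 143 146]
 [143 144 144 142 144 145 143 144 144 144 144 144 143 144 143 144 144 145]
 [143 143 145 144 144 143 144 144 144 144 144 144 144 144 144 142 144 143]
 [144 145 143 143 145 143 144 143 144 145 144 143 145 143 144 145 146 144]
 [144 143 144 144 143 145 144 144 143 144 144 144 144 143 143 144 143 144]
 [145 143 145 142 144 144 142 145 144 144 144 144 144 145 144 147 144 144]
 [142 142 143 144 144 144 145 144 146 146 148 146 146 145 144 145 144 145]
 [144 144 143 145 145 145 147 144 133 132 142 150 146 146 143 147 145 145]
 [144 144 147 146 146 148 144 123 116 114 124 139 150 146 146 144 147 145]
 [144 147 146 144 146 147 124 112 109 103  97  98 140 146 145 146 145 145]
 [146 145 145 145 147 131  92  89  82  75  73  65 111 150 145 147 145 146]
 [145 146 145 146 150  96  68  63  64  65  65  62  70 148 147 145 147 146]
 [146 144 144 146 144  61  66  65  64  64  62  65  53 128 148 147 144 146]
 [145 145 146 147 132  50  66  63  65  66  66  68  47  91 148 146 145 144]
 [145 143 145 148 118  56  58  69  69  65  64  68  49  75 148 146 146 146]
 [145 146 144 149 103  72  42  53  48  43  45  49  65  80 146 146 145 147]
 [145 146 146 158  75  52  31  31  23  23  25  26  47  80 148 147 146 145]
 [145 146 151 120  33  26  26  26  24  24  24  25  26  50 130 154 147 144]
 [145 148 139  50  21  24  28  25  27  27  27  24  28  21  70 119 151 144]
 [146 153  87  17  24  30  27  29  25  27  29  27  23  22  15  52 137 146]
 [150 137  32  24  26  27  26  28  23  28  28  26  28  28  26  20 101 150]
 [137  72  21  28  27  27  26  28  28  28  27  31  27  25  25  24  50 143]
 [ 87  15  24  27  29  25  28  27  27  26  27  26  28  27  26  23  11 128]
 [ 30  24  26  26  30  30  29  25  28  27  26  28  24  28  29  25  22  74]]
```

Emit:
{"op": "step_arm", "data": {
  "steps": [
    {"tx":0,"ty":0,"tz":1.5,"wx":0,"wy":0,"wz":0},
    {"tx":0,"ty":0,"tz":3,"wx":0,"wy":0,"wz":0},
    {"tx":0,"ty":0,"tz":4.5,"wx":0,"wy":0,"wz":0},
    {"tx":0,"ty":0,"tz":6,"wx":0,"wy":0,"wz":0},
    {"tx":0,"ty":0,"tz":6,"wx":0,"wy":0,"wz":0},
    {"tx":0,"ty":0,"tz":6,"wx":0,"wy":0,"wz":0}
  ]
}}

```text
time: 11.25
ee_pos: [0.4435, 0.0136, 0.1231]
eef_rot: [0.991, -0.132, -0.0, 0.0]
force: [0.5, 0.1, -1.1]
finger_gap: 0.0107
grip_force: 15.0
```

Emit:
{"op": "step_arm", "data": {
  "steps": [
    {"tx":0,"ty":0,"tz":1.5,"wx":0,"wy":0,"wz":0},
    {"tx":0,"ty":0,"tz":3,"wx":0,"wy":0,"wz":0},
    {"tx":0,"ty":0,"tz":3,"wx":0,"wy":0,"wz":0},
    {"tx":0,"ty":0,"tz":3,"wx":0,"wy":0,"wz":0}
  ]
}}

```text
time: 11.65
ee_pos: [0.4435, 0.0136, 0.12]
eef_rot: [0.991, -0.132, -0.0, -0.0]
force: [0.1, -0.1, -0.0]
finger_gap: 0.0106
grip_force: 15.0
```

Emit:
{"op": "step_arm", "data": {
  "steps": [
    {"tx":0,"ty":0,"tz":1.5,"wx":0,"wy":0,"wz":0},
    {"tx":0,"ty":0,"tz":3,"wx":0,"wy":0,"wz":0},
    {"tx":0,"ty":0,"tz":3,"wx":0,"wy":0,"wz":0},
    {"tx":0,"ty":0,"tz":3,"wx":0,"wy":0,"wz":0}
  ]
}}

```text
time: 12.05
ee_pos: [0.4435, 0.0136, 0.117]
eef_rot: [0.991, -0.132, -0.0, -0.0]
force: [-0.3, 0.4, 0.7]
finger_gap: 0.0107
grip_force: 15.0
```

Emit:
{"op": "step_arm", "data": {
  "steps": [
    {"tx":0,"ty":0,"tz":1,"wx":0,"wy":0,"wz":0},
    {"tx":0,"ty":0,"tz":2,"wx":0,"wy":0,"wz":0},
    {"tx":0,"ty":0,"tz":2,"wx":0,"wy":0,"wz":0},
    {"tx":0,"ty":0,"tz":2,"wx":0,"wy":0,"wz":0}
  ]
}}

```text
time: 12.45
ee_pos: [0.4436, 0.0136, 0.1151]
eef_rot: [0.991, -0.132, -0.0, -0.0]
force: [-0.7, -0.4, -0.5]
finger_gap: 0.0105
grip_force: 15.0
```

Emit:
{"op": "step_arm", "data": {
  "steps": [
    {"tx":0,"ty":0,"tz":1,"wx":0,"wy":0,"wz":0},
    {"tx":0,"ty":0,"tz":2,"wx":0,"wy":0,"wz":0},
    {"tx":0,"ty":0,"tz":2,"wx":0,"wy":0,"wz":0},
    {"tx":0,"ty":0,"tz":2,"wx":0,"wy":0,"wz":0}
  ]
}}

```text
time: 12.85
ee_pos: [0.4435, 0.0136, 0.1131]
eef_rot: [0.991, -0.132, -0.0, -0.0]
force: [0.6, -0.2, -0.5]
finger_gap: 0.0107
grip_force: 15.0
```

Emit:
{"op": "step_arm", "data": {
  "steps": [
    {"tx":0,"ty":0,"tz":1,"wx":0,"wy":0,"wz":0},
    {"tx":0,"ty":0,"tz":2,"wx":0,"wy":0,"wz":0},
    {"tx":0,"ty":0,"tz":2,"wx":0,"wy":0,"wz":0},
    {"tx":0,"ty":0,"tz":2,"wx":0,"wy":0,"wz":0}
  ]
}}

```text
time: 13.25
ee_pos: [0.4435, 0.0136, 0.1111]
eef_rot: [0.991, -0.132, -0.0, 0.0]
force: [-0.0, 0.1, -0.5]
finger_gap: 0.0105
grip_force: 15.0
```

Emit:
{"op": "step_arm", "data": {
  "steps": [
    {"tx":0,"ty":0,"tz":1,"wx":0,"wy":0,"wz":0},
    {"tx":0,"ty":0,"tz":2,"wx":0,"wy":0,"wz":0},
    {"tx":0,"ty":0,"tz":3,"wx":0,"wy":0,"wz":0},
    {"tx":0,"ty":0,"tz":3,"wx":0,"wy":0,"wz":0},
    {"tx":0,"ty":0,"tz":3,"wx":0,"wy":0,"wz":0}
  ]
}}

```text
time: 13.75
ee_pos: [0.4436, 0.0136, 0.1081]
eef_rot: [0.991, -0.132, -0.0, -0.0]
force: [-0.3, 0.1, -0.6]
finger_gap: 0.0104
grip_force: 15.0
```

Emit:
{"op": "step_arm", "data": {
  "steps": [
    {"tx":0,"ty":0,"tz":1,"wx":0,"wy":0,"wz":0},
    {"tx":0,"ty":0,"tz":2,"wx":0,"wy":0,"wz":0},
    {"tx":0,"ty":0,"tz":3,"wx":0,"wy":0,"wz":0},
    {"tx":0,"ty":0,"tz":3,"wx":0,"wy":0,"wz":0},
    {"tx":0,"ty":0,"tz":3,"wx":0,"wy":0,"wz":0}
  ]
}}

```text
time: 14.25
ee_pos: [0.4435, 0.0136, 0.1051]
eef_rot: [0.991, -0.132, -0.0, 0.0]
force: [0.1, 1.0, -0.1]
finger_gap: 0.0108
grip_force: 15.0
```

Emit:
{"op": "step_arm", "data": {
  "steps": [
    {"tx":0,"ty":0,"tz":1,"wx":0,"wy":0,"wz":0},
    {"tx":0,"ty":0,"tz":2,"wx":0,"wy":0,"wz":0},
    {"tx":0,"ty":0,"tz":2,"wx":0,"wy":0,"wz":0},
    {"tx":0,"ty":0,"tz":2,"wx":0,"wy":0,"wz":0}
  ]
}}

```text
time: 14.65
ee_pos: [0.4435, 0.0136, 0.1031]
eef_rot: [0.991, -0.132, -0.0, -0.0]
force: [-0.9, -0.6, -0.1]
finger_gap: 0.0104
grip_force: 15.0
```

Emit:
{"op": "step_arm", "data": {
  "steps": [
    {"tx":0,"ty":0,"tz":1,"wx":0,"wy":0,"wz":0},
    {"tx":0,"ty":0,"tz":2,"wx":0,"wy":0,"wz":0},
    {"tx":0,"ty":0,"tz":2,"wx":0,"wy":0,"wz":0},
    {"tx":0,"ty":0,"tz":2,"wx":0,"wy":0,"wz":0}
  ]
}}

```text
time: 15.05
ee_pos: [0.4439, 0.0136, 0.1014]
eef_rot: [0.991, -0.132, 0.0, -0.0]
force: [1.3, -0.6, 0.8]
finger_gap: 0.0108
grip_force: 15.0
```

Emit:
{"op": "step_arm", "data": {
  "steps": [
    {"tx":0,"ty":0,"tz":1,"wx":0,"wy":0,"wz":0},
    {"tx":0,"ty":0,"tz":1,"wx":0,"wy":0,"wz":0},
    {"tx":0,"ty":0,"tz":1,"wx":0,"wy":0,"wz":0}
  ]
}}

```text
time: 15.35
ee_pos: [0.4438, 0.0136, 0.1003]
eef_rot: [0.991, -0.132, 0.0, -0.0]
force: [1.2, 0.2, 1.7]
finger_gap: 0.0111
grip_force: 15.0
```

Emit:
{"op": "step_arm", "data": {
  "steps": [
    {"tx":0,"ty":0,"tz":1,"wx":0,"wy":0,"wz":0},
    {"tx":0,"ty":0,"tz":1,"wx":0,"wy":0,"wz":0},
    {"tx":0,"ty":0,"tz":1,"wx":0,"wy":0,"wz":0}
  ]
}}

```text
time: 15.65
ee_pos: [0.4437, 0.0136, 0.0992]
eef_rot: [0.991, -0.132, 0.0, -0.0]
force: [0.5, -0.8, 2.4]
finger_gap: 0.0105
grip_force: 15.0
```

The flange is on the cover and pressing it down (2.4 N), so the rivet stands in the hole with its pin up. I'll release, rise and close the fingers.

Emit:
{"op": "step_arm", "data": {
  "steps": [
    {"tx":0,"ty":0,"tz":-1,"wx":0,"wy":0,"wz":0},
    {"tx":0,"ty":0,"tz":-1,"wx":0,"wy":0,"wz":0},
    {"tx":0,"ty":0,"tz":-1,"wx":0,"wy":0,"wz":0},
    {"tx":0,"ty":0,"tz":-1,"wx":0,"wy":0,"wz":0},
    {"tx":0,"ty":0,"tz":-1,"wx":0,"wy":0,"wz":0},
    {"tx":0,"ty":0,"tz":-1,"wx":0,"wy":0,"wz":0}
  ],
  "claw": 0.5
}}

```text
time: 16.25
ee_pos: [0.4435, 0.0136, 0.1001]
eef_rot: [0.991, -0.132, -0.0, 0.0]
force: [-0.1, 0.6, 0.3]
finger_gap: 0.0458
grip_force: 0.0
```

Emit:
{"op": "step_arm", "data": {
  "steps": [
    {"tx":0,"ty":0,"tz":-5,"wx":0,"wy":0,"wz":0},
    {"tx":0,"ty":0,"tz":-15,"wx":0,"wy":0,"wz":0},
    {"tx":0,"ty":0,"tz":-25,"wx":0,"wy":0,"wz":0},
    {"tx":0,"ty":0,"tz":-25,"wx":0,"wy":0,"wz":0},
    {"tx":0,"ty":0,"tz":-25,"wx":0,"wy":0,"wz":0}
  ]
}}

```text
time: 16.75
ee_pos: [0.4442, 0.0136, 0.1259]
eef_rot: [0.991, -0.132, 0.001, -0.0]
force: [-0.8, -0.5, -0.3]
finger_gap: 0.0464
grip_force: 0.0
```

```bash
python3 - <<'E'
from h import *
s,d=look('w9');print(s['time'],s['ee_pos'],s['force'],s['finger_gap'],blobs(red(d['color']),10))
for c,st in blobs(red(d['color']),30): 
    p=onz(d,c,.1346,s);print(c,st,p,tool(s,p-s['ee_pos']))
a=cv2.resize(d['color'][170:330,160:390],(750,522),interpolation=cv2.INTER_CUBIC);cv2.imwrite('pics/c9.png',a[...,::-1])
E
```

```text
16.75 [0.44415809 0.0135691  0.12587563] [-0.80115399 -0.46615333 -0.31502821] 0.04642532862285185 [([274.9, 248.7], [265, 239, 21, 20, 344])]
[274.9, 248.7] [265, 239, 21, 20, 344] [0.44494351 0.01317897 0.1346    ] [ 0.9  0.2 -8.7]
```

View pics/c9.png

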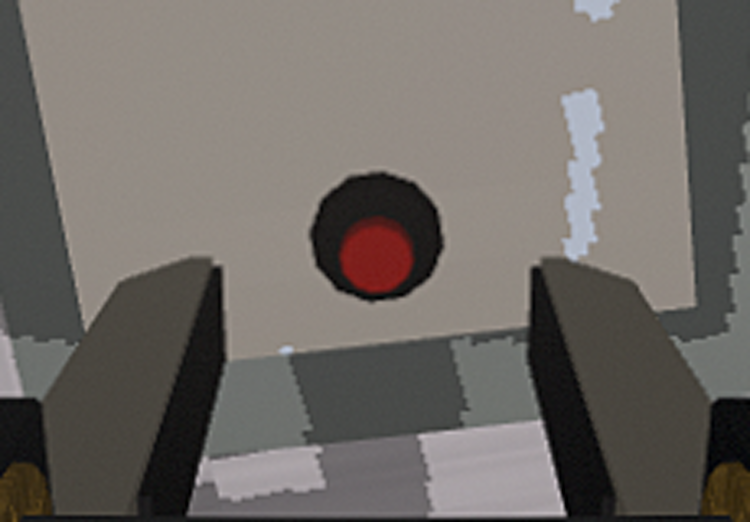

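The rivet stands upright in the cover hole with its red pin up (cap at full-frame (275,249)). I'll close the fingers and come down on the pin.

Emit:
{"op": "step_arm", "data": {
  "steps": [
    {"tx":0.7,"ty":0,"tz":0,"wx":0,"wy":0,"wz":0},
    {"tx":0.7,"ty":0,"tz":0,"wx":0,"wy":0,"wz":0},
    {"tx":0.7,"ty":0,"tz":0,"wx":0,"wy":0,"wz":0},
    {"tx":0.7,"ty":0,"tz":0,"wx":0,"wy":0,"wz":0},
    {"tx":0.7,"ty":0,"tz":0,"wx":0,"wy":0,"wz":0},
    {"tx":0.7,"ty":0,"tz":0,"wx":0,"wy":0,"wz":0},
    {"tx":0.7,"ty":0,"tz":0,"wx":0,"wy":0,"wz":0},
    {"tx":0.7,"ty":0,"tz":0,"wx":0,"wy":0,"wz":0},
    {"tx":0.7,"ty":0,"tz":5,"wx":0,"wy":0,"wz":0},
    {"tx":0.7,"ty":0,"tz":10,"wx":0,"wy":0,"wz":0},
    {"tx":0.7,"ty":0,"tz":13,"wx":0,"wy":0,"wz":0},
    {"tx":0.7,"ty":0,"tz":13,"wx":0,"wy":0,"wz":0}
  ],
  "claw": 1,
  "grip_force": 15
}}

```text
time: 18.0
ee_pos: [0.4436, 0.0135, 0.1112]
eef_rot: [0.991, -0.132, -0.001, 0.0]
force: [-0.4, -0.2, -0.5]
finger_gap: 0.0004
grip_force: 0.0
```

Emit:
{"op": "step_arm", "data": {
  "steps": [
    {"tx":0,"ty":0,"tz":1,"wx":0,"wy":0,"wz":0},
    {"tx":0,"ty":0,"tz":2,"wx":0,"wy":0,"wz":0},
    {"tx":0,"ty":0,"tz":3,"wx":0,"wy":0,"wz":0},
    {"tx":0,"ty":0,"tz":3,"wx":0,"wy":0,"wz":0},
    {"tx":0,"ty":0,"tz":3,"wx":0,"wy":0,"wz":0}
  ]
}}

```text
time: 18.5
ee_pos: [0.4443, 0.0134, 0.1092]
eef_rot: [0.991, -0.132, 0.0, 0.0]
force: [-0.0, 0.2, -0.1]
finger_gap: 0.0006
grip_force: 0.0
```

Emit:
{"op": "step_arm", "data": {
  "steps": [
    {"tx":0,"ty":0,"tz":1,"wx":0,"wy":0,"wz":0},
    {"tx":0,"ty":0,"tz":2,"wx":0,"wy":0,"wz":0},
    {"tx":0,"ty":0,"tz":3,"wx":0,"wy":0,"wz":0},
    {"tx":0,"ty":0,"tz":3,"wx":0,"wy":0,"wz":0},
    {"tx":0,"ty":0,"tz":3,"wx":0,"wy":0,"wz":0}
  ]
}}

```text
time: 19.0
ee_pos: [0.4442, 0.0134, 0.1061]
eef_rot: [0.991, -0.132, -0.0, 0.0]
force: [0.2, -0.0, -0.4]
finger_gap: 0.0003
grip_force: 0.0
```

Emit:
{"op": "step_arm", "data": {
  "steps": [
    {"tx":0,"ty":0,"tz":1,"wx":0,"wy":0,"wz":0},
    {"tx":0,"ty":0,"tz":2,"wx":0,"wy":0,"wz":0},
    {"tx":0,"ty":0,"tz":2,"wx":0,"wy":0,"wz":0},
    {"tx":0,"ty":0,"tz":2,"wx":0,"wy":0,"wz":0}
  ]
}}

```text
time: 19.4
ee_pos: [0.4443, 0.0134, 0.1042]
eef_rot: [0.991, -0.132, 0.0, -0.0]
force: [-1.0, -0.4, 1.9]
finger_gap: 0.0004
grip_force: 0.9
```

Emit:
{"op": "step_arm", "data": {
  "steps": [
    {"tx":0,"ty":0,"tz":1,"wx":0,"wy":0,"wz":0},
    {"tx":0,"ty":0,"tz":2,"wx":0,"wy":0,"wz":0},
    {"tx":0,"ty":0,"tz":2,"wx":0,"wy":0,"wz":0},
    {"tx":0,"ty":0,"tz":2,"wx":0,"wy":0,"wz":0}
  ]
}}

```text
time: 19.8
ee_pos: [0.4442, 0.0134, 0.1021]
eef_rot: [0.991, -0.132, -0.0, -0.0]
force: [-2.2, 1.4, 2.2]
finger_gap: 0.0005
grip_force: 1.4
```

Emit:
{"op": "step_arm", "data": {
  "steps": [
    {"tx":0,"ty":0,"tz":1,"wx":0,"wy":0,"wz":0},
    {"tx":0,"ty":0,"tz":2,"wx":0,"wy":0,"wz":0},
    {"tx":0,"ty":0,"tz":2,"wx":0,"wy":0,"wz":0},
    {"tx":0,"ty":0,"tz":2,"wx":0,"wy":0,"wz":0}
  ]
}}

```text
time: 20.2
ee_pos: [0.4442, 0.0135, 0.1001]
eef_rot: [0.991, -0.132, -0.0, -0.0]
force: [-1.5, 1.0, 3.5]
finger_gap: 0.0004
grip_force: 1.7
```

Emit:
{"op": "step_arm", "data": {
  "steps": [
    {"tx":0,"ty":0,"tz":0.5,"wx":0,"wy":0,"wz":0},
    {"tx":0,"ty":0,"tz":1,"wx":0,"wy":0,"wz":0},
    {"tx":0,"ty":0,"tz":1.5,"wx":0,"wy":0,"wz":0},
    {"tx":0,"ty":0,"tz":1.5,"wx":0,"wy":0,"wz":0}
  ]
}}

```text
time: 20.6
ee_pos: [0.4443, 0.0134, 0.0992]
eef_rot: [0.991, -0.132, 0.0, -0.0]
force: [-5.2, 0.1, 7.4]
finger_gap: 0.0006
grip_force: 3.9
```

Emit:
{"op": "step_arm", "data": {
  "steps": [
    {"tx":0,"ty":0,"tz":0.5,"wx":0,"wy":0,"wz":0},
    {"tx":0,"ty":0,"tz":1,"wx":0,"wy":0,"wz":0},
    {"tx":0,"ty":0,"tz":1,"wx":0,"wy":0,"wz":0}
  ]
}}

```text
time: 20.9
ee_pos: [0.4443, 0.0134, 0.0982]
eef_rot: [0.991, -0.132, 0.0, -0.0]
force: [-4.2, 0.8, 8.2]
finger_gap: 0.0008
grip_force: 4.1
```

Emit:
{"op": "step_arm", "data": {
  "steps": [
    {"tx":0,"ty":0,"tz":0.5,"wx":0,"wy":0,"wz":0},
    {"tx":0,"ty":0,"tz":1,"wx":0,"wy":0,"wz":0},
    {"tx":0,"ty":0,"tz":1,"wx":0,"wy":0,"wz":0}
  ]
}}

```text
time: 21.2
ee_pos: [0.4443, 0.0134, 0.0971]
eef_rot: [0.991, -0.132, 0.0, -0.0]
force: [-5.4, 0.4, 8.3]
finger_gap: 0.0006
grip_force: 4.1
```

Emit:
{"op": "step_arm", "data": {
  "steps": [
    {"tx":-0.4,"ty":0,"tz":0.5,"wx":0,"wy":0,"wz":0},
    {"tx":-0.4,"ty":0,"tz":1,"wx":0,"wy":0,"wz":0},
    {"tx":-0.4,"ty":0,"tz":1.5,"wx":0,"wy":0,"wz":0},
    {"tx":-0.4,"ty":0,"tz":2,"wx":0,"wy":0,"wz":0},
    {"tx":-0.4,"ty":0,"tz":2,"wx":0,"wy":0,"wz":0}
  ]
}}

```text
time: 21.7
ee_pos: [0.4442, 0.0134, 0.0953]
eef_rot: [0.991, -0.132, 0.0, 0.0]
force: [-4.4, 0.7, 8.7]
finger_gap: 0.0005
grip_force: 4.1
```

Emit:
{"op": "step_arm", "data": {
  "steps": [
    {"tx":0,"ty":0,"tz":0.5,"wx":0,"wy":0,"wz":0},
    {"tx":0,"ty":0,"tz":1,"wx":0,"wy":0,"wz":0},
    {"tx":0,"ty":0,"tz":1.5,"wx":0,"wy":0,"wz":0},
    {"tx":0,"ty":0,"tz":2,"wx":0,"wy":0,"wz":0},
    {"tx":0,"ty":0,"tz":2,"wx":0,"wy":0,"wz":0}
  ]
}}

```text
time: 22.2
ee_pos: [0.4443, 0.0134, 0.0934]
eef_rot: [0.991, -0.132, 0.0, 0.0]
force: [-3.4, -0.3, 9.1]
finger_gap: 0.0006
grip_force: 4.1
```

Emit:
{"op": "step_arm", "data": {
  "steps": [
    {"tx":0,"ty":0,"tz":0.5,"wx":0,"wy":0,"wz":0},
    {"tx":0,"ty":0,"tz":1,"wx":0,"wy":0,"wz":0},
    {"tx":0,"ty":0,"tz":1,"wx":0,"wy":0,"wz":0}
  ]
}}

```text
time: 22.5
ee_pos: [0.4443, 0.0134, 0.0923]
eef_rot: [0.991, -0.132, 0.0, 0.0]
force: [-3.5, -0.3, 8.6]
finger_gap: 0.0005
grip_force: 4.1
```

Emit:
{"op": "step_arm", "data": {
  "steps": [
    {"tx":0,"ty":0,"tz":0.3,"wx":0,"wy":0,"wz":0},
    {"tx":0,"ty":0,"tz":0.6,"wx":0,"wy":0,"wz":0},
    {"tx":0,"ty":0,"tz":0.6,"wx":0,"wy":0,"wz":0}
  ]
}}

```text
time: 22.8
ee_pos: [0.4443, 0.0134, 0.0918]
eef_rot: [0.991, -0.132, 0.0, 0.0]
force: [-4.0, 0.6, 9.1]
finger_gap: 0.0002
grip_force: 4.3
```

Emit:
{"op": "step_arm", "data": {
  "steps": [
    {"tx":0,"ty":0,"tz":0.3,"wx":0,"wy":0,"wz":0},
    {"tx":0,"ty":0,"tz":0.5,"wx":0,"wy":0,"wz":0},
    {"tx":0,"ty":0,"tz":0.5,"wx":0,"wy":0,"wz":0}
  ]
}}

```text
time: 23.1
ee_pos: [0.4443, 0.0134, 0.0914]
eef_rot: [0.991, -0.132, 0.0, 0.0]
force: [-4.0, 0.6, 9.8]
finger_gap: 0.0005
grip_force: 5.1
```

Emit:
{"op": "step_arm", "data": {
  "steps": [
    {"tx":0,"ty":0,"tz":0.3,"wx":0,"wy":0,"wz":0},
    {"tx":0,"ty":0,"tz":0.5,"wx":0,"wy":0,"wz":0},
    {"tx":0,"ty":0,"tz":0.5,"wx":0,"wy":0,"wz":0}
  ]
}}

```text
time: 23.4
ee_pos: [0.4443, 0.0134, 0.0914]
eef_rot: [0.991, -0.132, 0.001, 0.0]
force: [-6.8, -0.7, 14.2]
finger_gap: 0.0004
grip_force: 6.9
```

Emit:
{"op": "step_arm", "data": {
  "steps": [
    {"tx":0,"ty":0,"tz":0.3,"wx":0,"wy":0,"wz":0},
    {"tx":0,"ty":0,"tz":0.3,"wx":0,"wy":0,"wz":0}
  ]
}}

```text
time: 23.6
ee_pos: [0.4444, 0.0134, 0.0913]
eef_rot: [0.991, -0.132, 0.001, 0.0]
force: [-7.8, 0.3, 16.4]
finger_gap: 0.0005
grip_force: 7.9
```

The force climbs at a hard stop (z 0.0914, 16 N), so the pin is home. I'll let go and check.

Emit:
{"op": "step_arm", "data": {
  "steps": [
    {"tx":0,"ty":0,"tz":-2,"wx":0,"wy":0,"wz":0},
    {"tx":0,"ty":0,"tz":-8,"wx":0,"wy":0,"wz":0},
    {"tx":0,"ty":0,"tz":-20,"wx":0,"wy":0,"wz":0},
    {"tx":0,"ty":0,"tz":-35,"wx":0,"wy":0,"wz":0},
    {"tx":0,"ty":0,"tz":-35,"wx":0,"wy":0,"wz":0},
    {"tx":0,"ty":0,"tz":-35,"wx":0,"wy":0,"wz":0},
    {"tx":0,"ty":0,"tz":-35,"wx":0,"wy":0,"wz":0},
    {"tx":0,"ty":0,"tz":-35,"wx":0,"wy":0,"wz":0}
  ]
}}

```text
time: 24.4
ee_pos: [0.4433, 0.0136, 0.124]
eef_rot: [0.991, -0.132, -0.001, 0.0]
force: [-0.8, -0.2, -0.5]
finger_gap: 0.0002
grip_force: 0.0
```

```bash
python3 - <<'E'
from h import *
s,d=look('w10');print(s['time'],s['ee_pos'],s['force'],s['finger_gap'])
s9,t=look('s10','side')
def dark(im,c,r=40):
    x,y=map(int,c);g=cv2.cvtColor(im,cv2.COLOR_RGB2GRAY)[y-r:y+r,x-r:x+r];return g
for c,st in blobs(red(d['color']),30):
    print('wrist red',c,st)
    for z in (.1209,.1264,.1346): print(z,tool(s,onz(d,c,z,s)-s['ee_pos']),onz(d,c,z,s).round(4))
    # flange dark ellipse
    x,y=map(int,c);im=d['color'];m=(im.max(2)<60)|red(im);m[y+14:,:]=0
    cs=[b for b in blobs(m,100) if abs(b[0][0]-x)<25 and abs(b[0][1]-y)<25];print('flange',cs)
print('side red',[b for b in blobs(red(t['color']),3) if 150<b[0][0]<240 and 150<b[0][1]<220])
E
```

```text
24.4 [0.44332873 0.01357013 0.12395009] [-0.81011379 -0.19457674 -0.50400297] 0.00022206136066595323
wrist red [274.6, 240.4] [265, 231, 20, 19, 297]
0.1209 [ 1.2 -0.   3. ] [0.4444 0.0133 0.1209]
0.1264 [ 3.3 -0.  -2.5] [0.4465 0.0127 0.1264]
0.1346 [  6.6   0.  -10.7] [0.4497 0.0118 0.1346]
flange [([274.5, 235.7], [255, 220, 40, 31, 952])]
side red [([188.9, 188.9], [187, 188, 5, 3, 14])]
```

```bash
python3 - <<'E'
from h import *
import pickle
s,d=pickle.load(open('w10.pkl','rb'));_,t=pickle.load(open('s10.pkl','rb'))
s9,d9=pickle.load(open('w9.pkl','rb'))
print('tri',tri(ray(d,(274.6,240.4),s),ray(t,(188.9,188.9))), 'pin-up ref in w9 at', tri(ray(d9,(274.9,248.7),s9),ray(t,(188.9,188.9))))
for z in (.1209,.1264): print(z,cv2.projectPoints(np.array([[.4425,.0125,z]]),np.array(t['rvec'],float),np.array(t['tvec'],float),t['mtx'],np.array([t['k1'],0,0,0,0.]))[0].ravel())
# cover-edge shadow gap: compare warmer front edge row in side view before/after
s0,d0=pickle.load(open('d0.pkl','rb'))
a=cv2.cvtColor(d0['side']['color'],cv2.COLOR_RGB2GRAY);b=cv2.cvtColor(t['color'],cv2.COLOR_RGB2GRAY)
for x in (188,205,225): print(x,a[170:215,x].tolist(),'\n   ',b[170:215,x].tolist())
E
```

```text
tri [0.44495609 0.01313794 0.12243477] pin-up ref in w9 at [0.44283842 0.01359278 0.12350289]
0.1209 [187.8494596  189.96970921]
0.1264 [187.49642828 187.50679107]
188 [224, 202, 132, 115, 224, 189, 172, 237, 244, 240, 242, 242, 241, 242, 241, 243, 242, 245, 202, 113, 130, 235, 243, 242, 240, 241, 241, 241, 241, 242, 243, 242, 245, 224, 144, 42, 69, 81, 102, 136, 139, 141, 137, 144, 90] 
    [125, 124, 127, 115, 91, 81, 108, 113, 102, 160, 179, 176, 175, 175, 175, 173, 182, 93, 48, 61, 70, 37, 0, 0, 178, 244, 245, 244, 242, 244, 247, 201, 170, 175, 178, 168, 149, 63, 67, 78, 86, 85, 106, 147, 98]
205 [139, 138, 228, 180, 144, 220, 241, 243, 241, 241, 241, 242, 242, 242, 242, 242, 241, 242, 242, 242, 242, 241, 241, 241, 242, 243, 242, 242, 242, 241, 243, 245, 186, 78, 40, 74, 134, 141, 144, 142, 143, 137, 83, 72, 71] 
    [108, 108, 142, 134, 118, 114, 85, 156, 178, 178, 175, 176, 176, 175, 171, 176, 175, 175, 171, 177, 174, 174, 177, 173, 173, 174, 174, 177, 175, 176, 176, 176, 176, 168, 146, 56, 75, 90, 87, 83, 82, 134, 88, 72, 71]
225 [233, 163, 180, 197, 240, 243, 243, 230, 235, 234, 226, 229, 147, 63, 18, 0, 49, 144, 167, 170, 191, 248, 251, 249, 246, 209, 237, 242, 243, 249, 182, 84, 48, 71, 135, 143, 140, 141, 147, 105, 62, 63, 67, 69, 73] 
    [241, 170, 179, 154, 99, 159, 179, 180, 162, 165, 156, 149, 151, 95, 61, 15, 19, 29, 100, 164, 170, 195, 250, 253, 252, 250, 211, 240, 246, 244, 247, 220, 123, 44, 129, 145, 143, 143, 147, 108, 67, 65, 65, 77, 69]
```

In the side view the cover edge is about 2 rows lower than at the start, which matches a shut cover. The pin also lies at the flush height. Handing in.

```bash
python3 -c "
from rig import ctrl
print(ctrl.finish_job())"
```

```text
the job is handed in; nothing more can be done
None
```

I put the black rivet in the cover hole and pressed its red pin down to a hard stop, with readings up to about 16 N. After I let go the cover stayed down in the camera checks, and the job is handed in; no verdict came back.

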